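# Recharge the vibratory cleaner in the microscope lab

### The job

Get the lab's vibratory cleaner ready for the next run: first move every finished black specimen mount out of the blue bowl into the white tray; next lift the rear handle of the yellow bin so that it tips only partly, until the steel slugs begin to slide, and let a few run out into the bowl until the red load pointer stands in the green band (four to six slugs), then lower the bin level again. After that turn the air regulator knob to its red mark and slide the orange lock fully home over it; every other slug must be left in the bin, and the mouse and the wash bottle must not be disturbed.

Things in the scene. Friction and masses are not known exactly. Their poses are not given: they have to be found in the camera images.
- cleaner: vibratory cleaner, fixed: white base plate 200 x 400 x 16 mm with a sprung blue bowl and a yellow tipping bin. Origin on the bench below the bowl's centre; +y runs from the bowl to the bin's rear handle, z is up. Bowl: inner floor 66 mm above the bench when empty, inner radius 96 mm at the floor, wall 4 mm, rim 34 mm above the floor. Bin hinge axis: along x, through y = 120, z = 135 mm
- bowl (a joint): how far the bowl has sunk on its soft spring (86 N/m), m: 0 empty, about 0.004 for each slug in it and 0.003 for each mount, end stop 0.040. A red pointer on the bowl's far (+x) side runs down a white plate; its green band spans 0.014 to 0.026, that is four, five or six slugs in an otherwise empty bowl
- bin (a joint): tilt of the bin, rad: 0 level, grows as the handle is lifted, stop 0.6. Damped; let go, it sinks back level in about a second. Its convex floor slopes 8 degrees to the lip in front, level at the rear: the front slugs slide first, at a tilt of 0.12 to 0.3 by hidden friction; more follow with every 0.035 or so. Empty by about 0.45. Lowered, they stop at once
- bin_handle (a point): middle of the bin's rear handle, a round bar 10 mm thick, 56 mm long along the cleaner's x, 164 mm behind the hinge and 50 mm above it, 40 mm behind the rear wall; pinch it from above and follow round the hinge. Bin: inside 56 mm wide, 164 long; open lip 40 mm before the hinge at its height, over the bowl; walls to 55 mm above the hinge; rear floor 11 mm above it; 0.3 kg
- slug0: polished steel slug, a disc 24 mm across and 10 mm thick, 35 g; starts flat in the bin in two columns; origin at the centre of its underside. Eight to ten of the ten are present
- slug1: polished steel slug, a disc 24 mm across and 10 mm thick, 35 g; starts flat in the bin in two columns; origin at the centre of its underside. Eight to ten of the ten are present
- slug2: polished steel slug, a disc 24 mm across and 10 mm thick, 35 g; starts flat in the bin in two columns; origin at the centre of its underside. Eight to ten of the ten are present
- slug3: polished steel slug, a disc 24 mm across and 10 mm thick, 35 g; starts flat in the bin in two columns; origin at the centre of its underside. Eight to ten of the ten are present
- slug4: polished steel slug, a disc 24 mm across and 10 mm thick, 35 g; starts flat in the bin in two columns; origin at the centre of its underside. Eight to ten of the ten are present
- slug5: polished steel slug, a disc 24 mm across and 10 mm thick, 35 g; starts flat in the bin in two columns; origin at the centre of its underside. Eight to ten of the ten are present
- slug6: polished steel slug, a disc 24 mm across and 10 mm thick, 35 g; starts flat in the bin in two columns; origin at the centre of its underside. Eight to ten of the ten are present
- slug7: polished steel slug, a disc 24 mm across and 10 mm thick, 35 g; starts flat in the bin in two columns; origin at the centre of its underside. Eight to ten of the ten are present
- slug8: polished steel slug, a disc 24 mm across and 10 mm thick, 35 g; starts flat in the bin in two columns; origin at the centre of its underside. Eight to ten of the ten are present
- slug9: polished steel slug, a disc 24 mm across and 10 mm thick, 35 g; starts flat in the bin in two columns; origin at the centre of its underside. Eight to ten of the ten are present
- mount0: finished black resin specimen mount with a copper face on top, a cylinder 26 mm across and 20 mm high, 17 to 35 g; starts upright in the bowl, in the half away from the bin; origin at the centre of its underside. Three or four of the four are present
- mount1: finished black resin specimen mount with a copper face on top, a cylinder 26 mm across and 20 mm high, 17 to 35 g; starts upright in the bowl, in the half away from the bin; origin at the centre of its underside. Three or four of the four are present
- mount2: finished black resin specimen mount with a copper face on top, a cylinder 26 mm across and 20 mm high, 17 to 35 g; starts upright in the bowl, in the half away from the bin; origin at the centre of its underside. Three or four of the four are present
- mount3: finished black resin specimen mount with a copper face on top, a cylinder 26 mm across and 20 mm high, 17 to 35 g; starts upright in the bowl, in the half away from the bin; origin at the centre of its underside. Three or four of the four are present
- tray: white plastic tray for finished mounts, fixed, 110 (its x) x 200 (its y) x 22 mm, walls and floor 4 mm; origin at the centre of its underside
- console: grey air regulator console, fixed, 100 (its x) x 190 (its y) x 50 mm high; origin at the centre of its underside. The knob's upright axis stands 50 mm along its -y, the orange lock slides along its y on the centre line, its tab 47 mm along +y when open
- knob (a joint): regulator knob, rad, grows clockwise seen from above, stops 0 and 2.6, friction 0.04 N m. Red mark at 1.5: the white line then points along the console's +y, to the lock; at another value q it points 1.5 - q anticlockwise of +y. Good within 0.1. Grip: a black bar 42 mm long, 10 mm wide, 60 to 86 mm above the bench, on a disc of 20 mm radius; pad middles best at 78 mm
- lock (a joint): orange forked lock, m: 0 open, 0.045 fully home (stop), its prongs either side of the knob's bar; slides along the console's -y, friction 1.5 N. Pinch its upright tab: 12 mm thick (console x), 20 mm long (console y), 60 to 92 mm above the bench, on a foot 40 x 20 mm; pad middles best at 84 mm
- wash_bottle: loose white wash bottle with a green cap, 64 mm across, 170 mm high, bystander; origin at the centre of its underside
- mouse: loose black computer mouse 100 x 58 x 24 mm, bystander; origin at the centre of its underside

How it is judged:
By the outcome, as a careful person would: the job done as asked, in the order asked, and still so for the second after the job is handed in, with the robot touching nothing.
Of slug0, slug1, slug2, slug3, slug4, slug5, slug6, slug7, slug8, slug9 only 8 to 10 are there at a start; the rules pass over those that are not, and their reading is None.
Of mount0, mount1, mount2, mount3 only 3 to 4 are there at a start; the rules pass over those that are not, and their reading is None.
At some moment in a run one of mount0, mount1, mount2, mount3 may be knocked a few centimetres aside while the robot is not near it.
Once in a run the grip may slacken for a moment while it holds something.
It also fails if it takes over 200 s, if anything falls off the work surface, if the arm or the gripper's body presses on something with over 40 N, if the wrist force passes 120 N, or if a joint passes its speed limit or range.

### The arm

A 7-joint arm with a two-finger parallel gripper is mounted at the origin on the work surface. World frame = base frame: x ahead of the robot, y to its left, z up, the work surface at z = 0. Lengths are in m, angles in rad, forces in N, time in s.
With the tool pointing down it reaches from about 0.35 to 0.9 m from the base axis. Payload 19.9 kg.
Tool frame: the origin (TCP) lies midway between the tips of the shut fingers; the grasp point (between the pads) lies 19 mm behind it; z points along the fingers, y is the line along which they close (so a half turn about z gives the same grasp; the last joint's range is limited). The gripper opens to 85 mm and grips with 20 to 120 N. Pads are 22 mm wide; open, the fingers measure 114 mm over their backs; the gripper's body (76 mm by 85 mm) begins 54 mm behind the grasp point. The pads swing forward as they close: fully open they stand 13 mm farther back than shut.
Start: joints at [-1.208, 0.417, -0.01, 1.614, 0.005, 1.111, -0.053], TCP at [0.246, 0.575, 0.231] pointing down, gripper open.
Joint ranges: [-2.81, 2.81], [-0.39, 2.02], [-1.27, 1.25], [0.06, 2.57], [-1.19, 4.33], [0.19, 2], [-2.82, 2.82]. Speed limits (rad/s): [1.89, 1.89, 2.39, 2.39, 3.01, 3.01, 3.01].

### API

Orientations are given as a unit quaternion [w, x, y, z].
In Python, from workcell import arm, vision gives the robot as it stands.
- The arm moves only by the shell command python3 -m jog 'ROWS' [OPENING] [FORCE]. ROWS is JSON, a list of rows, each a list of 4 numbers: the shift along the world's x, y, z in m, then the turn about the world's z in degrees. A call has 1 to 5 rows; each row shifts and turns the commanded pose from where the row before left it; what a row does not reach is not made up. A row lasts 1/10 s, in which the tool goes at most 50 mm and 8.59 degrees, less where a joint would pass 70% of its speed; a pose out of reach is approached as far as the arm can. A call is refused whole if a number of a shift passes 0.05 or a number of a turn 8.59, either way. A call with a gripper value outside its range is refused whole. OPENING is the finger opening in m, from 0 to 0.0854, set as the call begins (- or left out, the last holds). The fingers move at their own pace and stop on an object; FORCE is the grip in N (left out, the last holds). Time passes only in rows, so rows that do not move let the fingers close. It gives the time, the measured TCP pose, the force, the opening and the grip force at its end, in the units of the state.
- arm.state(): the state, without advancing time (a new reading comes with each control period).
- vision.camera(name): name is "side" or "top" or "wrist"; returns a dict with "pixels" (420x560x3 uint8, blue, green, red), "K" (3x3 intrinsics, pixels), "rvec" (rotation vector, rad) and "tvec" (3), from world to camera coordinates, as OpenCV has them; the wrist camera has in their place "T_tool_cam" (4x4, takes a point from camera to tool coordinates, whose origin is the TCP and whose axes are the flange's). Camera axes: x right, y down, z forward; pixel columns grow to the right and rows downward; lengths in m; the calibration is good to about 2 mm. A picture is of the moment at which its call begins: read the wrist's pose just before it. There is no depth.
- arm.hand_in(): hands the job in; it is judged then, once.
The state is a dict: "time": time; "joint_positions": joint angles; "joint_vel": joint speeds; "joint_torque": joint torques, N m; "eef_pos": TCP position; "ee_rot": TCP orientation; "ft_force": force on the tool from outside, world axes, zero at the start; "ft_torque": the same for the moment, N m; "gripper_width": opening from 0.0 (shut) to 1.0 (fully open); "grasp_force": force on a finger pad.
Only numpy, scipy, OpenCV 4.12 (cv2) and the standard library are available. Lean on these libraries where they do the work, as an engineer would, in place of code of your own. Each camera call takes 0.05 s, during which the arm holds its last target. There are 200 camera calls.

## Working session

There is one attempt and no reset: what is moved stays moved. The work goes in short steps, Python scripts to look and compute and a shell command to move; the robot and the scene stay as the last step left them, time stands still between calls to the robot, and variables do not carry over. Pictures are saved under pics/ and viewed, at most 14 in all, crops included, and the job is handed in when it is done.

```bash
mkdir -p pics; cat > h.py <<'E'
import numpy as np, cv2
from workcell import arm, vision
def shot(n,f=None):
    c=vision.camera(n)
    if f: cv2.imwrite('pics/'+f,c['pixels'])
    return c
def ext(c,st=None):
    if 'rvec' in c:
        R=cv2.Rodrigues(np.array(c['rvec'],float))[0]; t=np.array(c['tvec'],float).ravel()
        return R.T, -R.T@t
    w,x,y,z=st['ee_rot']
    from scipy.spatial.transform import Rotation as Ro
    T=np.eye(4);T[:3,:3]=Ro.from_quat([x,y,z,w]).as_matrix();T[:3,3]=st['eef_pos']
    T=T@np.array(c['T_tool_cam']); return T[:3,:3],T[:3,3]
def ray(c,u,v,z,st=None):
    R,o=ext(c,st); d=R@np.linalg.inv(np.array(c['K']))@np.array([u,v,1.]); return o+d*(z-o[2])/d[2]
def proj(c,p,st=None):
    R,o=ext(c,st); q=np.array(c['K'])@(R.T@(np.array(p)-o)); return q[:2]/q[2]
E
python3 - <<'E'
from h import *
s=arm.state();print(s)
for n in('top','side'):
    c=shot(n,n+'0.png');R,o=ext(c);print(n,o.round(3),R[:,2].round(3),np.array(c['K'])[0,0])
E
```

```text
{'time': 0.0, 'joint_positions': array([-1.20851253,  0.41795776, -0.0103044 ,  1.61419166,  0.00469303,
        1.11070471, -0.05295591]), 'joint_vel': array([-2.77426581e-04, -4.04823412e-05, -1.83124968e-03, -6.26708486e-04,
       -1.39853679e-03,  1.96029062e-03,  2.12961329e-03]), 'joint_torque': array([-5.74619189e-04, -8.64474821e+01,  6.78638499e-01, -4.34888470e+01,
        1.90680561e-02,  7.52274937e-03, -8.81221069e-07]), 'eef_pos': array([0.2454299 , 0.57440521, 0.23066304]), 'ee_rot': array([-8.19109775e-05,  2.00498342e-01,  9.79693846e-01, -6.13350259e-04]), 'ft_force': array([-0.21051018,  0.92892286, -0.13918719]), 'ft_torque': array([-0.0453342 ,  0.0138523 ,  0.02537925]), 'grasp_force': 0.0, 'gripper_width': 0.9972978284264942}
top [0.335 0.014 1.525] [ 0.143 -0.013 -0.99 ] 527.7832874355337
side [0.35  0.567 0.785] [ 0.2   -0.646 -0.737] 383.4575614934628
```

View pics/top0.png

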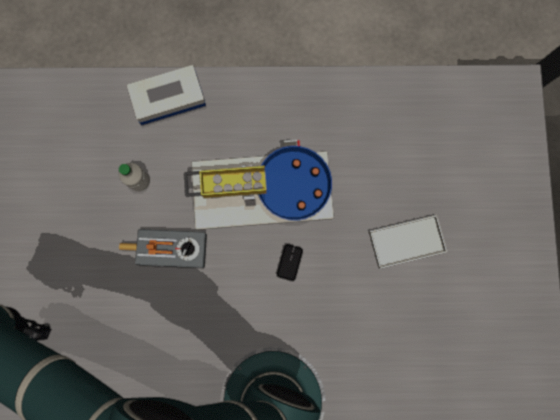

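View pics/side0.png

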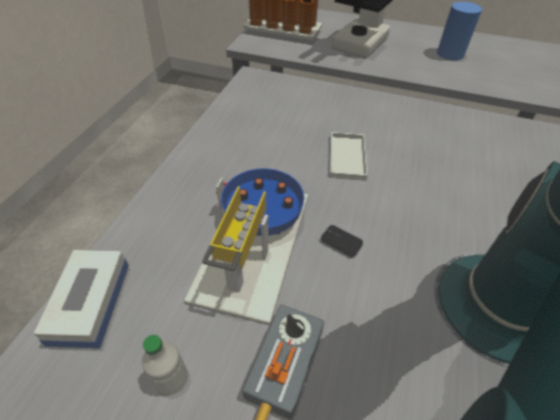

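The top view shows four copper-faced mounts in the bowl at about (296,163), (315,171), (318,193) and (301,205). The bin is at (230,181) with its handle near (190,183), the tray at (407,241), the console at (171,248) and the mouse at (289,262). Next I'll measure these.

```bash
cat > m.py <<'E'
from h import *
def comps(m,amin,amax=1e9):
    n,l,s,ce=cv2.connectedComponentsWithStats(m.astype(np.uint8))
    return [(ce[i],s[i,4],(l==i).astype(np.uint8)) for i in range(1,n) if amin<=s[i,4]<=amax]
def copper(c):
    p=c['pixels'].astype(int);h=cv2.cvtColor(c['pixels'],cv2.COLOR_BGR2HSV)
    return (p[...,2]>p[...,0]+35)&(p[...,2]>p[...,1]+25)&(h[...,1]>80)
def blue(c):
    h=cv2.cvtColor(c['pixels'],cv2.COLOR_BGR2HSV)
    return (abs(h[...,0].astype(int)-112)<14)&(h[...,1]>130)
E
python3 - <<'E'
from m import *
c=shot('top')
for ce,a,_ in comps(copper(c),8):print('copper',ce.round(1),a,ray(c,*ce,.075).round(4))
b=max(comps(blue(c),200),key=lambda k:k[1]);hu=cv2.convexHull(max(cv2.findContours(b[2],0,1)[0],key=len))
e=cv2.fitEllipse(hu);print('bowl',e,ray(c,*e[0],.09).round(4))
h=cv2.cvtColor(c['pixels'],cv2.COLOR_BGR2HSV)
w=(h[...,1]<50)&(h[...,2]>165)
for ce,a,m in comps(w,300):
    r=cv2.minAreaRect(np.argwhere(m)[:,::-1].astype(np.float32));print('white',a,r,ray(c,*r[0],.022).round(4))
    print([ray(c,*q,.016 if ce[0]<340 else .022)[:2].round(3).tolist() for q in cv2.boxPoints(r)])
cr=c['pixels'][125:275,110:340];cv2.imwrite('pics/crop1.png',cv2.resize(cr,None,fx=3.4,fy=3.4,interpolation=2))
s=shot('side');cv2.imwrite('pics/crop2.png',cv2.resize(s['pixels'][160:420,180:340],None,fx=2.3,fy=2.3,interpolation=2))
for ce,a,_ in comps(copper(s),8):print('side copper',ce.round(1),a,ray(s,*ce,.075).round(4))
E
```

```text
copper [298.1 142.5] 16 [ 0.7148 -0.0794  0.075 ]
copper [296.2 162.6] 37 [ 0.6569 -0.073   0.075 ]
copper [315.  170.9] 36 [ 0.6326 -0.1254  0.075 ]
copper [317.8 192.8] 37 [ 0.5705 -0.1318  0.075 ]
copper [301.3 204.8] 36 [ 0.5371 -0.0852  0.075 ]
copper [157.2 247.1] 229 [0.4238 0.3115 0.075 ]
copper [127.8 246.3] 90 [0.4268 0.3918 0.075 ]
bowl ((293.779052734375, 182.2650146484375), (72.61712646484375, 74.11813354492188), 109.6651611328125) [ 0.598  -0.0644  0.09  ]
white 1579 ((164.549072265625, 91.50843048095703), (33.524662017822266, 67.1828842163086), 73.1785888671875) [0.8869 0.3102 0.022 ]
[[0.909, 0.422], [0.969, 0.231], [0.869, 0.201], [0.81, 0.39]]
white 1179 ((234.1327667236328, 215.4093780517578), (17.90280532836914, 76.75479125976562), 85.42607879638672) [0.5155 0.1045 0.022 ]
[[0.534, 0.217], [0.55, -0.004], [0.498, -0.007], [0.483, 0.212]]
white 1948 ((406.5824890136719, 240.90054321289062), (31.901477813720703, 62.776939392089844), 75.69972229003906) [ 0.4375 -0.3877  0.022 ]
[[0.461, -0.29], [0.503, -0.467], [0.415, -0.485], [0.372, -0.309]]
side copper [287.3   9.7] 859 [ 0.9224 -1.2761  0.075 ]
side copper [258.4 180.8] 25 [ 0.632  -0.1254  0.075 ]
side copper [281.5 184.8] 24 [ 0.5688 -0.1314  0.075 ]
side copper [242.2 191.9] 29 [ 0.6568 -0.072   0.075 ]
side copper [287.9 199.8] 28 [ 0.5359 -0.0847  0.075 ]
side copper [289.  342.2] 10 [0.4193 0.2706 0.075 ]
side copper [279.4 365.8] 549 [0.4225 0.3183 0.075 ]
side copper [263.3 411.7] 156 [0.4237 0.3993 0.075 ]
```

View pics/crop1.png

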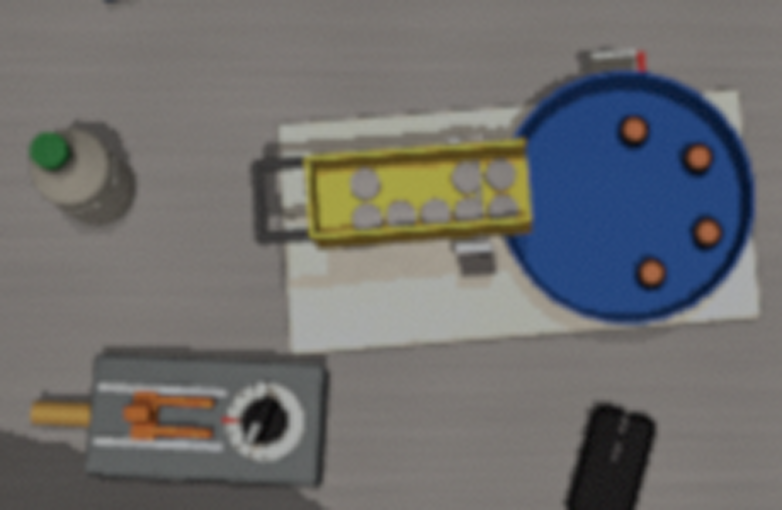

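View pics/crop2.png

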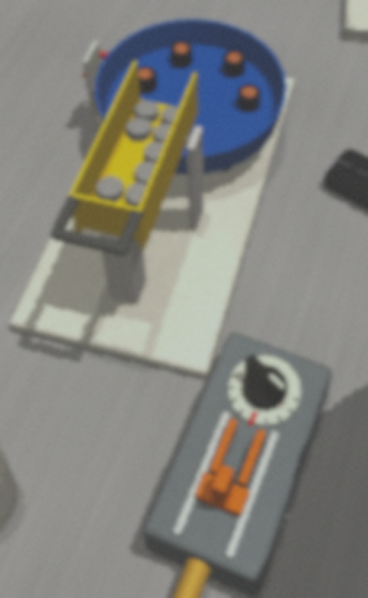

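Both views place the mounts consistently, with tops at about z = 0.075. Eight slugs are in the bin. Next I'll work out the cleaner and console frames, then the approach to each mount.

```bash
cat >> m.py <<'E'
def fin(a): return ((a+90)%180)-90
def tooly(st):
    from scipy.spatial.transform import Rotation as Ro
    w,x,y,z=st['ee_rot'];v=Ro.from_quat([x,y,z,w]).as_matrix()[:,1];return np.degrees(np.arctan2(v[1],v[0]))
E
python3 - <<'E'
from m import *
c=shot('top')
P=[ray(c,u/3.4+110,v/3.4+125,.016)[:2] for u,v in((278,127),(738,92),(757,315),(293,352))]
for i in range(4):d=P[(i+1)%4]-P[i];print('edge',np.hypot(*d).round(4),np.degrees(np.arctan2(d[1],d[0])).round(1))
ctr=np.mean(P,0);print('plate ctr',ctr.round(4))
yd=(P[0]-P[1]+P[3]-P[2]);yd/=np.hypot(*yd);print('ydir',yd.round(4),np.degrees(np.arctan2(yd[1],yd[0])))
# bowl rim: right-hand half of outline
b=max(comps(blue(c),200),key=lambda k:k[1])[2];q=max(cv2.findContours(b,0,1)[0],key=len)[:,0]
q=q[q[:,0]>285];X=np.array([ray(c,u,v,.088)[:2] for u,v in q])
A=np.c_[2*X,np.ones(len(X))];sol=np.linalg.lstsq(A,(X**2).sum(1),rcond=None)[0];bc=sol[:2];print('bowl',bc.round(4),np.sqrt(sol[2]+bc@bc))
hp=[ray(c,u/3.4+110,v/3.4+125,.185)[:2].round(4) for u,v in((262,162),(265,238))];print('handle',hp,np.mean(hp,0),'pred',bc+.284*yd)
# console
C=[ray(c,u/3.4+110,v/3.4+125,.05)[:2] for u,v in((100,352),(327,356),(321,485),(88,472))]
for i in range(4):d=C[(i+1)%4]-C[i];print('cons',np.hypot(*d).round(4),np.degrees(np.arctan2(d[1],d[0])).round(1))
print(np.mean(C,0))
print('tooly',tooly(arm.state()))
for p in((.6567,-.0725),(.632,-.1254),(.5697,-.1316),(.5365,-.085)):
    d=np.array(p)-bc;r=np.hypot(*d);print(p,r.round(4),'tangent',fin(np.degrees(np.arctan2(d[1],d[0]))+90).round(1))
E
```

```text
edge 0.3969 -86.0
edge 0.1941 -176.7
edge 0.3933 94.0
edge 0.1943 4.4
plate ctr [0.5901 0.0238]
ydir [-0.0698  0.9976] 94.00464243168335
bowl [ 0.5991 -0.0649] 0.10106251175320308
handle [array([0.6083, 0.216 ]), array([0.5498, 0.2131])] [0.57905 0.21455] pred [0.57929013 0.21840789]
cons 0.1865 -91.6
cons 0.1055 177.8
cons 0.19 86.2
cons 0.0983 -4.2
[0.42430478 0.27707773]
tooly 66.86304728923449
(0.6567, -0.0725) 0.0581 tangent 82.5
(0.632, -0.1254) 0.0689 tangent 28.5
(0.5697, -0.1316) 0.0729 tangent -23.8
(0.5365, -0.085) 0.0658 tangent -72.2
```

```bash
python3 -m jog '[[0.02,-0.033,0.02,4],[0.022,-0.035,0.02,4],[0.022,-0.035,0,4],[0.022,-0.035,0,3.6],[0.022,-0.035,0,0]]' 0.05
python3 -m jog '[[0.022,-0.035,0,0],[0.022,-0.035,0,0],[0.022,-0.035,0,0],[0.022,-0.035,0,0],[0.022,-0.035,0,0]]'
python3 -m jog '[[0.022,-0.035,0,0],[0.022,-0.035,0,0],[0.022,-0.035,0,0],[0.022,-0.035,0,0],[0.022,-0.035,0,0]]'
```

```text
time: 0.75
eef_pos: [0.3542, 0.4002, 0.2714]
ee_rot: [0.0, 0.064, 0.998, 0.0]
ft_force: [0.9, 0.7, -0.9]
gripper_width: 0.583
grasp_force: 0.0
time: 1.25
eef_pos: [0.4642, 0.2252, 0.2714]
ee_rot: [0.0, 0.066, 0.998, 0.0]
ft_force: [0.8, 0.1, 0.0]
gripper_width: 0.586
grasp_force: 0.0
time: 1.75
eef_pos: [0.5742, 0.0502, 0.2714]
ee_rot: [0.0, 0.066, 0.998, 0.0]
ft_force: [-0.2, 1.7, -0.4]
gripper_width: 0.586
grasp_force: 0.0
```

```bash
python3 -m jog '[[0.0275,-0.041,0,0],[0.0275,-0.041,0,0],[0.0275,-0.041,0,0],[0,0,0,0]]'
cat > cop.py <<'E'
from m import *
import sys
st=arm.state();c=shot('wrist',sys.argv[1] if len(sys.argv)>1 else None);zz=float(sys.argv[2]) if len(sys.argv)>2 else .074
print(st['eef_pos'].round(4),'ty',tooly(st).round(1))
for ce,a,_ in comps(copper(c),60):print('W',ce.round(0),a,ray(c,*ce,zz,st).round(4)[:2])
c=shot('top')
for ce,a,_ in comps(copper(c),20,60):print('T',ce.round(1),a,ray(c,*ce,zz).round(4)[:2])
E
python3 cop.py w1.png
```

```text
time: 2.15
eef_pos: [0.6573, -0.0781, 0.2703]
ee_rot: [-0.0, 0.069, 0.998, -0.002]
ft_force: [-0.3, 0.7, -0.5]
gripper_width: 0.586
grasp_force: 0.0
[ 0.6573 -0.0781  0.2703] ty 82.1
W [440.  78.] 3247 [0.5718 0.0899]
W [259.  66.] 295 [ 0.5365 -0.0853]
W [551.  76.] 73 [0.5844 0.1969]
W [512.  82.] 68 [0.5856 0.1601]
W [451.  97.] 165 [0.5912 0.1011]
W [218. 109.] 274 [ 0.5697 -0.1323]
W [498. 130.] 2107 [0.6301 0.1496]
W [236. 169.] 213 [ 0.6331 -0.126 ]
W [288. 184.] 209 [ 0.6571 -0.0729]
W [289. 236.] 94 [ 0.717  -0.0788]
```

View pics/w1.png

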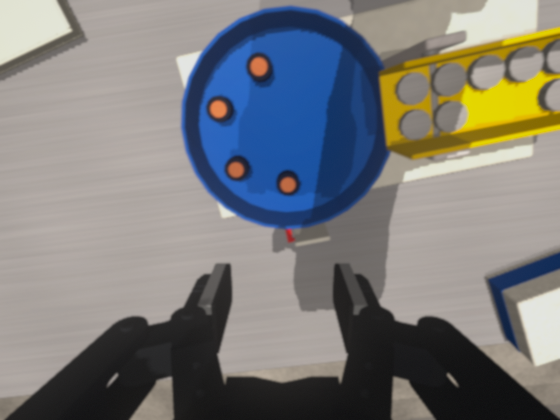

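The wrist view shows the four mounts at (259,66), (218,109), (236,169) and (288,184). They agree with the top view to 1 mm, so I'll pick the first one.

```bash
python3 -m jog '[[0,0.005,-0.04,0],[0,0,-0.05,0],[0,0,-0.05,0],[0,0,-0.05,0],[0,0,-0.024,0]]' 0.05
python3 -m jog '[[0,0,0,0],[0,0,0,0],[0,0,0,0],[0,0,0,0],[0,0,0,0]]' 0.0 40
python3 -m jog '[[0,0,0.04,0],[0,0,0.05,0],[0,0,0.04,0]]'
```

```text
time: 2.75
eef_pos: [0.6537, -0.0642, 0.0532]
ee_rot: [-0.002, 0.065, 0.998, 0.0]
ft_force: [0.2, 1.8, 0.3]
gripper_width: 0.586
grasp_force: 0.0
time: 3.25
eef_pos: [0.6567, -0.0661, 0.0586]
ee_rot: [0.001, 0.066, 0.998, 0.0]
ft_force: [0.2, -0.3, 0.5]
gripper_width: 0.281
grasp_force: 39.3
time: 3.55
eef_pos: [0.6563, -0.0665, 0.1904]
ee_rot: [0.001, 0.066, 0.998, -0.0]
ft_force: [0.9, -0.0, -0.2]
gripper_width: 0.279
grasp_force: 39.4
```

```bash
python3 -m jog '[[-0.02,-0.038,0,-6.9],[-0.02,-0.039,0,-6.9],[-0.02,-0.039,0,-6.9],[-0.021,-0.039,0,-6.9],[-0.021,-0.038,0,-6.9]]'
python3 -m jog '[[-0.02,-0.038,0,-6.9],[-0.02,-0.038,0,-6.9],[-0.02,-0.039,0,-6.9],[-0.021,-0.039,0,-6.9],[-0.021,-0.037,0,-6.9]]'
python3 -m jog '[[0,0,0,0],[0,0,0,0]]'
```

```text
time: 4.05
eef_pos: [0.5531, -0.2608, 0.188]
ee_rot: [0.001, 0.361, 0.933, 0.0]
ft_force: [0.6, -0.2, 0.9]
gripper_width: 0.28
grasp_force: 39.4
time: 4.55
eef_pos: [0.4511, -0.4518, 0.188]
ee_rot: [0.0, 0.621, 0.784, 0.0]
ft_force: [1.5, -0.1, -0.5]
gripper_width: 0.278
grasp_force: 39.4
time: 4.75
eef_pos: [0.4514, -0.4511, 0.1876]
ee_rot: [0.0, 0.62, 0.785, -0.0]
ft_force: [0.4, 0.9, -0.9]
gripper_width: 0.278
grasp_force: 39.4
```

```bash
python3 -m jog '[[0,0,-0.05,0],[0,0,-0.05,0],[0,0,-0.05,0],[0,0,-0.025,0],[0,0,-0.003,0]]'
python3 -m jog '[[0,0,0,0],[0,0,0,0]]'
python3 -m jog '[[0,0,0,0],[0,0,0,0],[0,0,0,0]]' 0.05
python3 -m jog '[[0,0,0.05,0],[0,0,0.05,0],[0,0,0.05,0],[0,0,0.028,0],[0,0,0,0]]'
python3 cop.py w2.png .076
```

```text
time: 5.25
eef_pos: [0.452, -0.448, 0.0064]
ee_rot: [-0.002, 0.618, 0.786, 0.0]
ft_force: [0.6, -0.4, -0.2]
gripper_width: 0.282
grasp_force: 54.4
time: 5.45
eef_pos: [0.4531, -0.4504, 0.0108]
ee_rot: [0.001, 0.619, 0.785, 0.0]
ft_force: [-0.0, 0.3, -0.4]
gripper_width: 0.283
grasp_force: 54.4
time: 5.75
eef_pos: [0.4524, -0.4503, 0.0099]
ee_rot: [0.0, 0.619, 0.785, 0.0]
ft_force: [-0.6, -0.5, -0.3]
gripper_width: 0.586
grasp_force: 0.0
time: 6.25
eef_pos: [0.4532, -0.4517, 0.1919]
ee_rot: [0.003, 0.619, 0.785, 0.0]
ft_force: [-0.3, -0.5, -0.3]
gripper_width: 0.587
grasp_force: 0.0
[ 0.4532 -0.4517  0.1919] ty 13.5
W [282. 193.] 231 [ 0.4506 -0.4401]
T [315.1 170.7] 39 [ 0.6329 -0.1255]
T [318.  192.8] 39 [ 0.5701 -0.1322]
T [301.2 204.8] 37 [ 0.537  -0.0849]
```

View pics/w2.png

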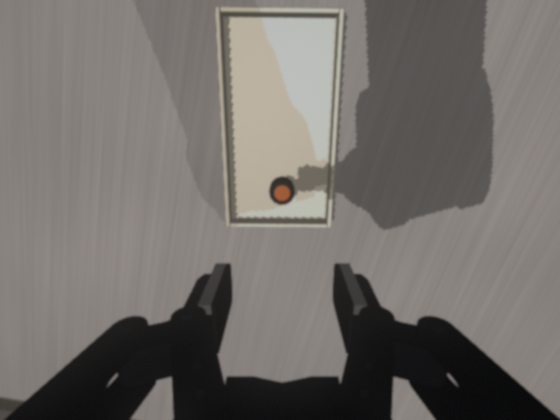

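The first mount stands upright in the tray at (282,193), and the other three haven't moved. Next I'll pick the second.

```bash
python3 -m jog '[[0.02,0.036,0,3],[0.02,0.036,0,3],[0.02,0.036,0,3],[0.02,0.036,0,3],[0.02,0.036,0,3]]'
python3 -m jog '[[0.02,0.036,0,0],[0.02,0.036,0,0],[0.02,0.037,0,0],[0.02,0.037,0,0],[0,0,0,0]]'
python3 cop.py w3.png .076
```

```text
time: 6.85
eef_pos: [0.5521, -0.2683, 0.1859]
ee_rot: [-0.001, 0.511, 0.86, -0.0]
ft_force: [1.0, -0.5, -0.1]
gripper_width: 0.58
grasp_force: 0.0
time: 7.35
eef_pos: [0.6339, -0.1174, 0.185]
ee_rot: [-0.002, 0.508, 0.861, 0.0]
ft_force: [-0.0, 0.3, -1.2]
gripper_width: 0.585
grasp_force: 0.0
[ 0.6339 -0.1174  0.185 ] ty 28.9
W [370.   8.] 851 [0.6165 0.0392]
W [189. 117.] 473 [ 0.536  -0.0872]
W [203. 191.] 382 [ 0.5693 -0.1345]
W [274. 220.] 311 [ 0.6325 -0.1286]
W [390. 221.] 172 [ 0.7181 -0.0819]
W [ 11. 365.] 172 [ 0.4767 -0.3876]
T [429.  234.8] 35 [ 0.4499 -0.4362]
```

```bash
python3 -m jog '[[0,0,-0.04,0],[0,0,-0.05,0],[0,0,-0.037,0],[0,0,0,0]]'
python3 -m jog '[[0,0,0,0],[0,0,0,0],[0,0,0,0],[0,0,0,0],[0,0,0,0]]' 0.0 40
python3 -m jog '[[0,0,0.04,0],[0,0,0.05,0],[0,0,0.037,0]]'
python3 -m jog '[[-0.02,-0.036,0,-3],[-0.02,-0.036,0,-3],[-0.02,-0.036,0,-3],[-0.02,-0.036,0,-3],[-0.02,-0.036,0,-3]]'
python3 -m jog '[[-0.03,-0.034,0,0],[-0.03,-0.034,0,0],[-0.03,-0.034,0,0],[0,0,0,0],[0,0,0,0]]'
```

```text
time: 7.85
eef_pos: [0.6284, -0.1251, 0.0553]
ee_rot: [-0.004, 0.512, 0.859, -0.002]
ft_force: [-0.7, 0.8, 0.4]
gripper_width: 0.584
grasp_force: 0.0
time: 8.35
eef_pos: [0.6325, -0.1242, 0.0611]
ee_rot: [0.001, 0.511, 0.859, 0.0]
ft_force: [-0.6, -0.2, 1.4]
gripper_width: 0.283
grasp_force: 39.3
time: 8.65
eef_pos: [0.6323, -0.1246, 0.1903]
ee_rot: [0.001, 0.512, 0.859, 0.0]
ft_force: [0.6, -0.2, -0.1]
gripper_width: 0.283
grasp_force: 39.4
time: 9.15
eef_pos: [0.5311, -0.3054, 0.1877]
ee_rot: [0.0, 0.62, 0.785, 0.0]
ft_force: [1.2, -0.2, -0.3]
gripper_width: 0.285
grasp_force: 39.4
time: 9.65
eef_pos: [0.4414, -0.4069, 0.1876]
ee_rot: [0.0, 0.62, 0.784, 0.0]
ft_force: [0.8, 0.7, -0.3]
gripper_width: 0.282
grasp_force: 39.4
```

```bash
python3 -m jog '[[0,0.004,-0.05,0],[0,0,-0.05,0],[0,0,-0.05,0],[0,0,-0.025,0],[0,0,-0.003,0]]'
python3 -m jog '[[0,0,0,0],[0,0,0,0]]'
python3 -m jog '[[0,0,0,0],[0,0,0,0],[0,0,0,0]]' 0.05
python3 -m jog '[[0,0,0.05,0],[0,0,0.05,0],[0,0,0.05,0],[0,0,0.028,0]]'
python3 -m jog '[[0.018,0.038,0,-5],[0.018,0.038,0,-5],[0.018,0.038,0,-5],[0.018,0.038,0,-5],[0.018,0.038,0,-5]]'
python3 -m jog '[[0.019,0.041,0,-6],[0.019,0.041,0,-6],[0,0,0,0],[0,0,0,0]]'
python3 cop.py w4.png .079
```

```text
time: 10.15
eef_pos: [0.4418, -0.4, 0.0064]
ee_rot: [-0.002, 0.619, 0.786, 0.0]
ft_force: [-0.5, 1.1, 0.5]
gripper_width: 0.282
grasp_force: 53.9
time: 10.35
eef_pos: [0.4432, -0.4024, 0.0109]
ee_rot: [0.001, 0.619, 0.785, 0.0]
ft_force: [0.1, 0.5, 0.4]
gripper_width: 0.281
grasp_force: 53.9
time: 10.65
eef_pos: [0.4424, -0.4024, 0.0101]
ee_rot: [0.0, 0.619, 0.785, 0.0]
ft_force: [0.3, 1.0, 0.8]
gripper_width: 0.584
grasp_force: 0.0
time: 11.05
eef_pos: [0.4425, -0.4032, 0.1916]
ee_rot: [0.002, 0.62, 0.785, 0.0]
ft_force: [0.2, -1.0, -1.1]
gripper_width: 0.583
grasp_force: 0.0
time: 11.55
eef_pos: [0.5326, -0.2106, 0.1878]
ee_rot: [0.0, 0.776, 0.631, 0.0]
ft_force: [0.6, -0.6, -0.2]
gripper_width: 0.584
grasp_force: 0.0
time: 11.95
eef_pos: [0.5703, -0.1293, 0.1874]
ee_rot: [0.0, 0.836, 0.549, -0.0]
ft_force: [-0.2, -1.0, 0.4]
gripper_width: 0.584
grasp_force: 0.0
[ 0.5703 -0.1293  0.1874] ty -23.4
W [172.   5.] 339 [0.5594 0.0353]
W [442.  75.] 260 [ 0.7178 -0.0811]
W [222. 179.] 392 [ 0.5363 -0.0867]
W [283. 215.] 347 [ 0.5697 -0.1338]
T [429.  234.8] 35 [ 0.4497 -0.4353]
T [411.5 238.5] 32 [ 0.4401 -0.3864]
```

```bash
python3 -m jog '[[0,-0.003,-0.04,0],[0,0,-0.05,0],[0,0,-0.034,0],[0,0,0,0]]'
python3 -m jog '[[0,0,0,0],[0,0,0,0],[0,0,0,0],[0,0,0,0],[0,0,0,0]]' 0.0 40
python3 -m jog '[[0,0,0.04,0],[0,0,0.05,0],[0,0,0.034,0]]'
python3 -m jog '[[-0.02,-0.034,0,7],[-0.02,-0.034,0,7],[-0.02,-0.034,0,7],[-0.02,-0.034,0,7],[-0.02,-0.034,0,7]]'
python3 -m jog '[[-0.02,-0.03,0,2],[-0.018,-0.03,0,0],[0,0,0,0],[0,0,0,0]]'
```

```text
time: 12.45
eef_pos: [0.5673, -0.1342, 0.0601]
ee_rot: [-0.002, 0.837, 0.547, -0.002]
ft_force: [-0.4, 0.2, 0.3]
gripper_width: 0.58
grasp_force: 0.0
time: 12.95
eef_pos: [0.5704, -0.1332, 0.0641]
ee_rot: [0.0, 0.836, 0.548, 0.0]
ft_force: [0.4, 0.2, -0.0]
gripper_width: 0.285
grasp_force: 39.4
time: 13.25
eef_pos: [0.5703, -0.1337, 0.1904]
ee_rot: [0.001, 0.837, 0.548, 0.001]
ft_force: [0.5, -0.1, -0.3]
gripper_width: 0.279
grasp_force: 39.4
time: 13.75
eef_pos: [0.4692, -0.3044, 0.1878]
ee_rot: [0.0, 0.631, 0.776, 0.0]
ft_force: [0.8, -1.4, -0.5]
gripper_width: 0.286
grasp_force: 39.5
time: 14.15
eef_pos: [0.4317, -0.3637, 0.1876]
ee_rot: [0.0, 0.62, 0.785, 0.0]
ft_force: [-0.4, 0.6, 0.2]
gripper_width: 0.285
grasp_force: 39.5
```

```bash
python3 -m jog '[[0,0,-0.05,0],[0,0,-0.05,0],[0,0,-0.05,0],[0,0,-0.025,0],[0,0,-0.003,0]]'
python3 -m jog '[[0,0,0,0],[0,0,0,0]]'
python3 -m jog '[[0,0,0,0],[0,0,0,0],[0,0,0,0]]' 0.05
python3 -m jog '[[0,0,0.05,0],[0,0,0.05,0],[0,0,0.05,0],[0,0,0.028,0]]'
python3 -m jog '[[0.0104,0.0278,0,-8.5],[0.0104,0.0278,0,-8.5],[0.0104,0.0278,0,-8.5],[0.0104,0.0278,0,-8.5],[0.0104,0.0278,0,-8.5]]'
python3 -m jog '[[0.0104,0.0278,0,-8.5],[0.0104,0.0278,0,-8.5],[0.0104,0.0278,0,-8.5],[0.0104,0.0278,0,-8.5],[0.0104,0.0278,0,-8.5]]'
python3 -m jog '[[0,0,0,0],[0,0,0,0]]'
python3 cop.py w5.png .082
```

```text
time: 14.65
eef_pos: [0.4315, -0.3612, 0.0067]
ee_rot: [-0.002, 0.619, 0.786, -0.0]
ft_force: [0.8, 0.4, -0.7]
gripper_width: 0.285
grasp_force: 50.0
time: 14.85
eef_pos: [0.4332, -0.3634, 0.0109]
ee_rot: [0.001, 0.619, 0.785, 0.0]
ft_force: [-0.2, -0.2, 0.5]
gripper_width: 0.283
grasp_force: 50.0
time: 15.15
eef_pos: [0.4325, -0.3633, 0.0101]
ee_rot: [0.0, 0.619, 0.785, 0.0]
ft_force: [-0.8, -0.2, 0.9]
gripper_width: 0.589
grasp_force: 0.0
time: 15.55
eef_pos: [0.4324, -0.3641, 0.1914]
ee_rot: [0.002, 0.62, 0.785, 0.0]
ft_force: [0.4, 0.4, 0.5]
gripper_width: 0.587
grasp_force: 0.0
time: 16.05
eef_pos: [0.4843, -0.2231, 0.1877]
ee_rot: [-0.0, 0.863, 0.505, 0.0]
ft_force: [-0.2, -0.1, 0.3]
gripper_width: 0.584
grasp_force: 0.0
time: 16.55
eef_pos: [0.5364, -0.084, 0.1877]
ee_rot: [-0.0, 0.988, 0.157, 0.0]
ft_force: [1.3, -0.4, 0.8]
gripper_width: 0.584
grasp_force: 0.0
time: 16.75
eef_pos: [0.5361, -0.0849, 0.1874]
ee_rot: [0.0, 0.987, 0.162, -0.0]
ft_force: [-0.7, -0.6, -0.2]
gripper_width: 0.587
grasp_force: 0.0
[ 0.5361 -0.0849  0.1874] ty -71.4
W [84. 97.] 9576 [0.5729 0.0808]
W [13. 69.] 125 [0.5757 0.1314]
W [55. 76.] 282 [0.5804 0.1025]
W [284. 211.] 359 [ 0.5363 -0.0865]
W [481. 346.] 106 [ 0.4687 -0.3075]
W [514. 350.] 181 [ 0.4746 -0.34  ]
W [554. 354.] 132 [ 0.4822 -0.3798]
T [429.1 234.8] 34 [ 0.4495 -0.4346]
T [411.5 238.5] 32 [ 0.4398 -0.3856]
T [397.3 242.3] 35 [ 0.4298 -0.3461]
```

```bash
python3 -m jog '[[0,-0.001,-0.04,0],[0,0,-0.05,0],[0,0,-0.031,0],[0,0,0,0]]'
python3 -m jog '[[0,0,0,0],[0,0,0,0],[0,0,0,0],[0,0,0,0],[0,0,0,0]]' 0.0 40
python3 -m jog '[[0,0,0.04,0],[0,0,0.05,0],[0,0,0.031,0]]'
python3 -m jog '[[-0.0114,-0.0234,0,8.5],[-0.0114,-0.0234,0,8.5],[-0.0114,-0.0234,0,8.5],[-0.0114,-0.0234,0,8.5],[-0.0114,-0.0234,0,8.5]]'
python3 -m jog '[[-0.0114,-0.0234,0,8.5],[-0.0114,-0.0234,0,8.5],[-0.0114,-0.0234,0,8.5],[-0.0114,-0.0234,0,8.5],[-0.0114,-0.0234,0,8.5]]'
python3 -m jog '[[0,0,0,0],[0,0,0,0]]'
```

```text
time: 17.25
eef_pos: [0.5338, -0.0871, 0.0637]
ee_rot: [-0.001, 0.987, 0.16, -0.002]
ft_force: [-0.4, 0.1, 1.6]
gripper_width: 0.59
grasp_force: 0.0
time: 17.75
eef_pos: [0.5364, -0.0861, 0.067]
ee_rot: [-0.0, 0.987, 0.161, 0.0]
ft_force: [0.5, 0.7, 0.2]
gripper_width: 0.278
grasp_force: 39.3
time: 18.05
eef_pos: [0.5364, -0.0868, 0.1904]
ee_rot: [0.0, 0.987, 0.16, 0.001]
ft_force: [1.4, 0.7, -0.9]
gripper_width: 0.288
grasp_force: 39.5
time: 18.55
eef_pos: [0.4785, -0.2041, 0.1877]
ee_rot: [0.0, 0.86, 0.51, 0.0]
ft_force: [0.8, -0.7, -0.4]
gripper_width: 0.28
grasp_force: 39.5
time: 19.05
eef_pos: [0.4215, -0.3212, 0.1877]
ee_rot: [0.0, 0.617, 0.787, 0.0]
ft_force: [-0.2, 0.2, -0.1]
gripper_width: 0.287
grasp_force: 39.4
time: 19.25
eef_pos: [0.4217, -0.3206, 0.1876]
ee_rot: [0.0, 0.621, 0.784, 0.0]
ft_force: [0.8, -0.3, -0.7]
gripper_width: 0.284
grasp_force: 39.4
```

```bash
python3 -m jog '[[0,-0.003,-0.05,0],[0,0,-0.05,0],[0,0,-0.05,0],[0,0,-0.025,0],[0,0,-0.003,0]]'
python3 -m jog '[[0,0,0,0],[0,0,0,0]]'
python3 -m jog '[[0,0,0,0],[0,0,0,0],[0,0,0,0]]' 0.05
python3 -m jog '[[0,0,0.05,0],[0,0,0.05,0],[0,0,0.05,0],[0,0,0.05,0],[0,0,0.05,0]]'
python3 - <<'E'
from m import *
c=shot('side');t=shot('top')
a=cv2.resize(c['pixels'][120:220,200:400],None,fx=4,fy=4,interpolation=2);b=cv2.resize(t['pixels'][200:280,350:460],None,fx=2.5,fy=2.5)
cv2.imwrite('pics/a.png',a)
for ce,k,_ in comps(copper(t),15):print('T',ce.round(1),k,ray(t,*ce,.024).round(4)[:2])
for ce,k,_ in comps(copper(c),5):print('S',ce.round(1),k,ray(c,*ce,.024).round(4)[:2])
E
```

```text
time: 19.75
eef_pos: [0.4212, -0.3216, 0.0067]
ee_rot: [-0.002, 0.62, 0.785, -0.001]
ft_force: [0.0, -0.1, 0.2]
gripper_width: 0.28
grasp_force: 49.7
time: 19.95
eef_pos: [0.423, -0.3232, 0.0106]
ee_rot: [0.001, 0.619, 0.785, 0.0]
ft_force: [-0.2, -0.1, -0.3]
gripper_width: 0.286
grasp_force: 49.7
time: 20.25
eef_pos: [0.4224, -0.3232, 0.0101]
ee_rot: [0.0, 0.619, 0.785, 0.0]
ft_force: [-0.2, 0.6, 0.2]
gripper_width: 0.583
grasp_force: 0.0
time: 20.75
eef_pos: [0.4215, -0.3232, 0.2618]
ee_rot: [0.0, 0.62, 0.785, 0.0]
ft_force: [1.5, 0.3, 0.3]
gripper_width: 0.587
grasp_force: 0.0
T [298.1 141.4] 17 [ 0.7316 -0.0826]
T [157.3 247.1] 231 [0.427  0.3218]
T [383.9 246.1] 35 [ 0.4232 -0.3217]
T [127.2 246.5] 99 [0.4296 0.4068]
S [286.1  10.7] 1152 [ 0.9652 -1.3944]
S [346.6 138.9] 14 [ 0.4535 -0.4549]
S [346.5 149.1] 15 [ 0.4431 -0.4029]
S [346.9 157.6] 19 [ 0.4333 -0.363 ]
S [347.8 166.4] 16 [ 0.4224 -0.3234]
S [224.2 179.6] 5 [ 0.7464 -0.1467]
S [289.  342.2] 10 [0.4244 0.2493]
S [279.4 365.7] 553 [0.4277 0.3002]
S [263.3 411.7] 158 [0.4291 0.3872]
```

View pics/a.png

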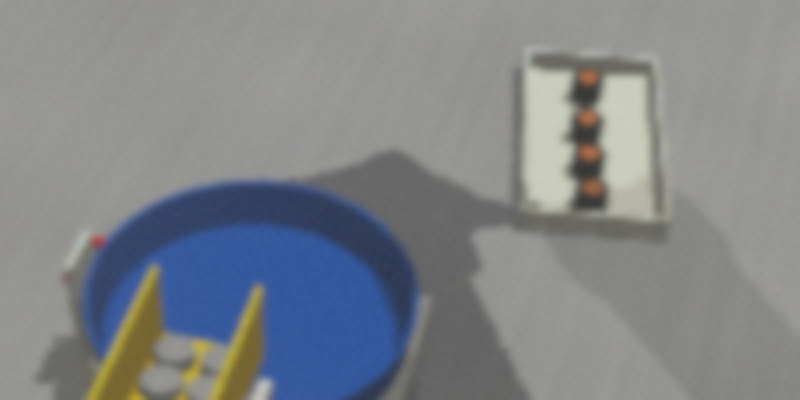

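All four mounts stand upright in a row in the tray at x≈590 in the crop, and the bowl is empty. Next is the bin handle.

```bash
python3 -m jog '[[0.013,0.045,0,6.7],[0.013,0.045,0,6.7],[0.013,0.045,0,6.7],[0.013,0.045,0,6.7],[0.013,0.045,0,6.7]]' 0.032
python3 -m jog '[[0.013,0.045,0,6.7],[0.013,0.045,0,6.7],[0.013,0.045,0,6.7],[0.013,0.045,0,6.7],[0.013,0.045,0,6.7]]'
python3 -m jog '[[0.013,0.045,0,6.7],[0.013,0.045,0,6.9],[0,0,0,0],[0,0,0,0]]'
python3 - <<'E'
from m import *
st=arm.state();print(st['eef_pos'].round(4),tooly(st).round(1),st['joint_positions'].round(2))
c=shot('wrist','w6.png');
for p in((.579,.2165,.185),(.607,.2185,.185),(.551,.2146,.185)):print(proj(c,p,st).round(0))
E
```

```text
time: 21.35
eef_pos: [0.4872, -0.0964, 0.2599]
ee_rot: [0.0, 0.365, 0.931, 0.0]
ft_force: [1.2, -0.9, -0.1]
gripper_width: 0.374
grasp_force: 0.0
time: 21.85
eef_pos: [0.5522, 0.1286, 0.2598]
ee_rot: [0.0, 0.081, 0.997, 0.0]
ft_force: [1.4, -0.7, 1.6]
gripper_width: 0.375
grasp_force: 0.0
time: 22.25
eef_pos: [0.5779, 0.2173, 0.2591]
ee_rot: [-0.0, -0.036, 0.999, -0.0]
ft_force: [-0.6, 0.3, -0.1]
gripper_width: 0.376
grasp_force: 0.0
[0.5779 0.2173 0.2591] 94.1 [-0.65  0.39  0.32  1.61 -0.13  1.16  1.34]
[281. 225.]
[281. 260.]
[281. 188.]
```

View pics/w6.png

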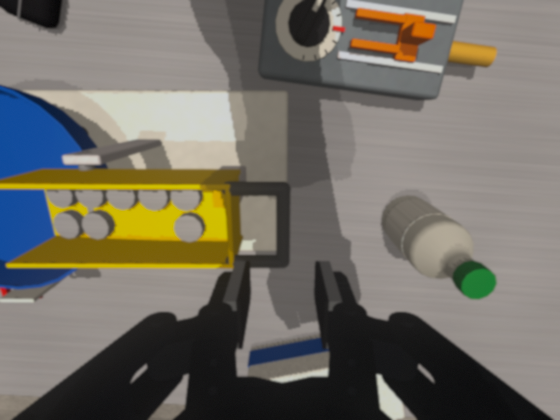

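The handle bar is centred near (283,225), within about 2 px of the prediction. I'll go down and pinch it.

```bash
python3 -m jog '[[0,0.001,-0.04,0],[0,0,-0.033,0],[0,0,-0.02,0],[0,0,0,0]]'
python3 -m jog '[[0,0,0,0],[0,0,0,0],[0,0,0,0],[0,0,0,0]]' 0.0 60
```

```text
time: 22.7
eef_pos: [0.5768, 0.2159, 0.1644]
ee_rot: [-0.002, -0.034, 0.999, -0.001]
ft_force: [0.0, 0.0, 0.3]
gripper_width: 0.378
grasp_force: 0.0
time: 23.1
eef_pos: [0.5788, 0.2182, 0.1681]
ee_rot: [0.001, -0.035, 0.999, 0.001]
ft_force: [-1.6, 2.2, 8.1]
gripper_width: 0.091
grasp_force: 59.2
```

```bash
python3 -m jog '[[0,-0.001,0.004,0],[0,-0.001,0.004,0],[0,-0.002,0.004,0],[0,-0.0018,0.0041,0],[0,0,0,0]]'
python3 - <<'E'
from m import *
c=shot('top');s=shot('side')
a=cv2.resize(c['pixels'][120:240,170:350],(800,533),interpolation=2)[:, :]
b=cv2.resize(s['pixels'][150:290,180:320],(533,533),interpolation=2)
cv2.imwrite('pics/b.png',cv2.resize(np.hstack([a,b]),(800,320)))
E
```

```text
time: 23.6
eef_pos: [0.5789, 0.2126, 0.1842]
ee_rot: [0.001, -0.035, 0.999, 0.001]
ft_force: [4.6, 5.7, 1.0]
gripper_width: 0.09
grasp_force: 58.6
```

View pics/b.png

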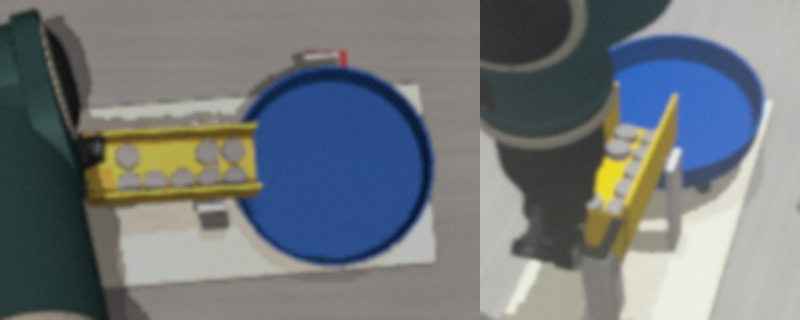

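The top view is clear. The bowl is empty, all eight slugs are still in the bin, and the tilt is about 0.1. I'll raise it in small steps with a numeric monitor.

```bash
cat > mon.py <<'E'
from m import *
c=shot('top');h=cv2.cvtColor(c['pixels'],cv2.COLOR_BGR2HSV)
K=np.array(c['K']);v,u=np.mgrid[0:420,0:560];R,o=ext(c)
d=np.stack([u,v,np.ones_like(u)],-1)@np.linalg.inv(K).T@R.T
def cl(z):
    p=o+d*((z-o[2])/d[...,2])[...,None];q=p[...,:2]-[.5988,-.0655];yd=np.array([-.0698,.9976]);xd=np.array([.9976,.0698])
    return q@xd,q@yd
g=(h[...,1]<75)&(h[...,2]>85)
x,y=cl(.06);bowl=g&(np.hypot(x,y)<.092)&(y<.066)
x,y=cl(.155);bn=g&(abs(x)<.030)&(y>.07)&(y<.235)
for n,m in(('bowl',bowl),('bin',bn)):print(n,m.sum(),[(k[0].round(0).tolist(),int(k[1])) for k in comps(m,12)])
p=c['pixels'].astype(int);red=(p[...,2]>p[...,1]+50)&(p[...,2]>p[...,0]+50);red[:,:280]=0;red[155:]=0;red[:,320:]=0
print('red',[(k[0].round(2).tolist(),int(k[1])) for k in comps(red,3)])
E
python3 mon.py
python3 -m jog '[[0,-0.0013,0.003,0],[0,-0.0013,0.003,0],[0,0,0,0]]'
python3 mon.py
```

```text
bowl 0 []
bin 435 [([252.0, 180.0], 213), ([217.0, 178.0], 59), ([218.0, 188.0], 48), ([228.0, 187.0], 51), ([238.0, 187.0], 46)]
red [([298.5, 141.0], 10)]
time: 24.05
eef_pos: [0.5791, 0.21, 0.1901]
ee_rot: [0.002, -0.035, 0.999, 0.001]
ft_force: [4.9, 5.7, -0.5]
gripper_width: 0.087
grasp_force: 58.6
bowl 0 []
bin 436 [([243.0, 183.0], 362), ([218.0, 178.0], 60)]
red [([298.5, 141.0], 10)]
```

```bash
python3 -m jog '[[0,-0.0015,0.0031,0],[0,0,0,0],[0,0,0,0],[0,0,0,0]]'
python3 mon.py
python3 -m jog '[[0,-0.0015,0.0031,0],[0,0,0,0],[0,0,0,0],[0,0,0,0]]'
python3 mon.py
```

```text
time: 24.5
eef_pos: [0.5792, 0.2087, 0.193]
ee_rot: [0.002, -0.036, 0.999, 0.001]
ft_force: [5.6, 5.3, 0.1]
gripper_width: 0.089
grasp_force: 58.6
bowl 0 []
bin 442 [([218.0, 178.0], 62), ([250.0, 182.0], 262), ([223.0, 187.0], 99)]
red [([298.5, 141.0], 10)]
time: 24.95
eef_pos: [0.5793, 0.2072, 0.1963]
ee_rot: [0.002, -0.036, 0.999, 0.001]
ft_force: [7.0, 6.9, 1.6]
gripper_width: 0.089
grasp_force: 58.5
bowl 0 []
bin 447 [([218.0, 178.0], 63), ([253.0, 180.0], 217), ([228.0, 187.0], 148)]
red [([298.5, 141.0], 10)]
```

```bash
python3 -m jog '[[-0.0005,-0.001,0.0031,0],[0,0,0,0],[0,0,0,0],[0,0,0,0]]'
python3 mon.py
python3 -m jog '[[-0.0005,-0.001,0.0031,0],[0,0,0,0],[0,0,0,0],[0,0,0,0]]'
python3 mon.py
```

```text
time: 25.4
eef_pos: [0.5794, 0.2056, 0.1994]
ee_rot: [0.002, -0.035, 0.999, 0.001]
ft_force: [11.3, 4.0, -0.1]
gripper_width: 0.092
grasp_force: 58.7
bowl 0 []
bin 436 [([245.0, 182.0], 157), ([258.0, 176.0], 57), ([218.0, 178.0], 60), ([266.0, 183.0], 19), ([259.0, 186.0], 41), ([224.0, 187.0], 97)]
red [([298.5, 141.0], 10)]
time: 25.85
eef_pos: [0.5794, 0.204, 0.2026]
ee_rot: [0.003, -0.035, 0.999, 0.0]
ft_force: [15.9, 1.8, -2.3]
gripper_width: 0.091
grasp_force: 58.6
bowl 29 [([270.0, 178.0], 14), ([272.0, 189.0], 15)]
bin 351 [([237.0, 184.0], 255), ([219.0, 177.0], 55), ([268.0, 178.0], 15)]
red [([298.5, 141.0], 10)]
```

```bash
python3 -m jog '[[0.0015,0,0,0],[0,0,0,0],[0,0,0,0],[0,0,0,0]]'
python3 mon.py
```

```text
time: 26.3
eef_pos: [0.5795, 0.2043, 0.2018]
ee_rot: [0.001, -0.035, 0.999, 0.0]
ft_force: [6.3, 3.0, -0.7]
gripper_width: 0.091
grasp_force: 58.7
bowl 130 [([275.0, 185.0], 130)]
bin 337 [([237.0, 184.0], 259), ([218.0, 177.0], 57), ([266.0, 183.0], 16)]
red [([298.07, 141.86], 14)]
```

```bash
python3 -m jog '[[0.0004,-0.0015,0.0025,0],[0,0,0,0],[0,0,0,0],[0,0,0,0],[0,0,0,0]]'
python3 mon.py
```

```text
time: 26.85
eef_pos: [0.5796, 0.2031, 0.2042]
ee_rot: [0.001, -0.035, 0.999, 0.0]
ft_force: [4.1, 3.2, -0.6]
gripper_width: 0.088
grasp_force: 58.8
bowl 128 [([275.0, 185.0], 128)]
bin 325 [([237.0, 184.0], 253), ([219.0, 177.0], 55)]
red [([298.07, 141.86], 14)]
```

```bash
python3 -m jog '[[0.0004,-0.0015,0.0025,0],[0,0,0,0],[0,0,0,0],[0,0,0,0],[0,0,0,0]]'
python3 mon.py
```

```text
time: 27.4
eef_pos: [0.5797, 0.2017, 0.2065]
ee_rot: [0.001, -0.036, 0.999, 0.0]
ft_force: [3.7, 4.6, -0.5]
gripper_width: 0.09
grasp_force: 58.8
bowl 132 [([275.0, 185.0], 131)]
bin 330 [([219.0, 177.0], 57), ([254.0, 181.0], 108), ([230.0, 187.0], 147)]
red [([298.07, 141.86], 14)]
```

```bash
python3 -m jog '[[0.0004,-0.0016,0.0025,0],[0,0,0,0],[0,0,0,0],[0,0,0,0],[0,0,0,0]]'
python3 mon.py; python3 -m jog '[[0,0,0,0],[0,0,0,0]]'; python3 mon.py
```

```text
time: 27.95
eef_pos: [0.5798, 0.2003, 0.209]
ee_rot: [0.0, -0.036, 0.999, 0.0]
ft_force: [0.9, 4.8, 1.3]
gripper_width: 0.09
grasp_force: 58.6
bowl 216 [([275.0, 186.0], 127), ([287.0, 179.0], 29), ([291.0, 189.0], 59)]
bin 246 [([219.0, 177.0], 60), ([251.0, 180.0], 19), ([265.0, 183.0], 12), ([230.0, 186.0], 147)]
red [([298.07, 142.86], 14)]
time: 28.2
eef_pos: [0.5799, 0.2003, 0.209]
ee_rot: [0.0, -0.036, 0.999, 0.0]
ft_force: [1.1, 5.4, 2.0]
gripper_width: 0.092
grasp_force: 58.6
bowl 218 [([275.0, 185.0], 128), ([286.0, 180.0], 28), ([292.0, 189.0], 61)]
bin 245 [([219.0, 177.0], 60), ([251.0, 180.0], 19), ([265.0, 183.0], 12), ([230.0, 186.0], 146)]
red [([298.07, 142.86], 14)]
```

```bash
python3 - <<'E'
from m import *
c=shot('top');s=shot('side')
a=cv2.resize(c['pixels'][130:230,200:340],(740,529),interpolation=2)
b=cv2.resize(s['pixels'][150:290,180:320],(529,529),interpolation=2)
cv2.imwrite('pics/d.png',cv2.resize(np.hstack([a,b]),(800,333)))
E
```

```text
(no output)
```

View pics/d.png

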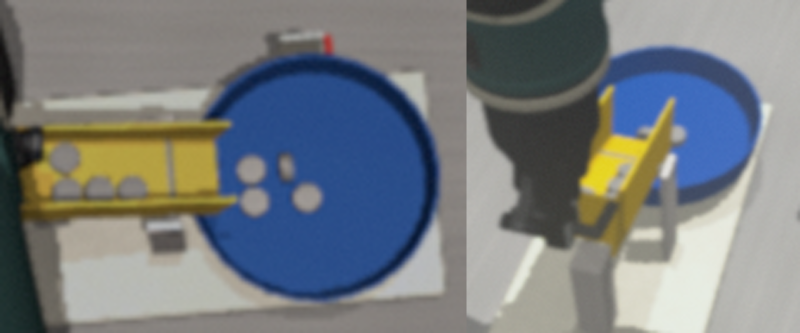

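Four slugs are in the bowl, one of them standing on edge at (286,167), and four remain in the bin. I'll lower the bin.

```bash
python3 -m jog '[[0,0.0035,-0.0066,0],[0,0.0035,-0.0067,0],[0,0.003,-0.0068,0],[0,0.003,-0.007,0],[0,0.0025,-0.007,0]]'
python3 -m jog '[[0,0.002,-0.0065,0],[0,0,0,0],[0,0,0,0],[0,0,0,0]]'
python3 mon.py
```

```text
time: 28.85
eef_pos: [0.5789, 0.2163, 0.1742]
ee_rot: [-0.001, -0.036, 0.999, 0.0]
ft_force: [-4.7, 5.1, 3.2]
gripper_width: 0.087
grasp_force: 59.9
time: 29.25
eef_pos: [0.5788, 0.2181, 0.168]
ee_rot: [-0.001, -0.036, 0.999, 0.0]
ft_force: [-6.3, 5.6, 4.0]
gripper_width: 0.094
grasp_force: 60.7
bowl 219 [([275.0, 185.0], 127), ([286.0, 180.0], 30), ([292.0, 189.0], 62)]
bin 257 [([250.0, 181.0], 24), ([217.0, 179.0], 64), ([218.0, 188.0], 54), ([228.0, 187.0], 50), ([238.0, 187.0], 47)]
red [([298.07, 142.86], 14)]
```

```bash
python3 -m jog '[[0,0,0,0],[0,0,0,0],[0,0,0,0]]' 0.032
python3 -m jog '[[0,0,0.03,0],[0,0,0.045,0],[0,0,0.045,0],[0,0,0,0]]'
python3 mon.py
python3 -m jog '[[-0.035,0.02,0,0],[-0.035,0.02,0,0],[0,0,0,0],[0,0,0,0]]'
python3 - <<'E'
from m import *
st=arm.state();print(st['eef_pos'],tooly(st))
c=shot('wrist','w7.png')
h=cv2.cvtColor(c['pixels'],cv2.COLOR_BGR2HSV)
for ce,k,m in comps((h[...,0]<18)&(h[...,1]>150)&(h[...,2]>80),80):
    r=cv2.minAreaRect(np.argwhere(m)[:,::-1].astype(np.float32));print(ce.round(0),k,r,ray(c,*ce,.07,st).round(4))
y=np.array([.047,.9989])
for s,z in((-.05,.086),(.047,.092)):p=np.r_[np.array([.4243,.2771])+s*y,z];print('pred',p.round(4),proj(c,p,st).round(0))
E
```

```text
time: 29.6
eef_pos: [0.5798, 0.2168, 0.1679]
ee_rot: [0.0, -0.035, 0.999, -0.0]
ft_force: [-0.1, -1.3, -0.2]
gripper_width: 0.372
grasp_force: 0.0
time: 30.0
eef_pos: [0.5819, 0.2174, 0.2941]
ee_rot: [0.004, -0.035, 0.999, 0.002]
ft_force: [-0.3, -1.2, -0.3]
gripper_width: 0.374
grasp_force: 0.0
bowl 217 [([275.0, 185.0], 126), ([286.0, 180.0], 29), ([292.0, 189.0], 62)]
bin 257 [([250.0, 181.0], 24), ([217.0, 179.0], 63), ([218.0, 188.0], 53), ([228.0, 187.0], 50), ([238.0, 187.0], 48)]
red [([298.07, 142.67], 15)]
time: 30.45
eef_pos: [0.5091, 0.2575, 0.2875]
ee_rot: [-0.0, -0.036, 0.999, -0.0]
ft_force: [0.6, -0.9, -0.2]
gripper_width: 0.378
grasp_force: 0.0
[0.50911494 0.25746213 0.28747293] 94.13737450837668
[339. 108.] 1327 ((334.3699951171875, 107.41000366210938), (65.90235137939453, 36.62813186645508), 8.13010311126709) [0.4247 0.3125 0.07  ]
pred [0.422  0.2272 0.086 ] [259.  99.]
pred [0.4265 0.324  0.092 ] [354. 111.]
```

View pics/w7.png

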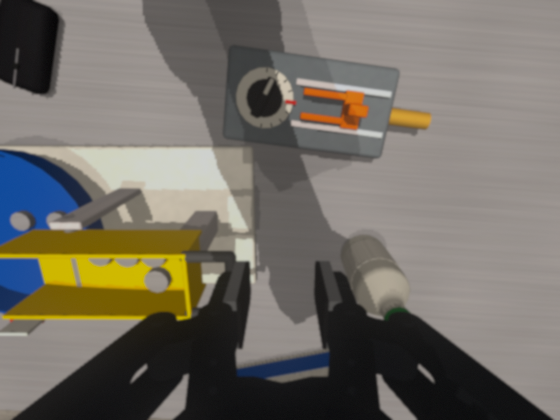

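The wrist view shows the knob centred near (264,98) with its white line pointing up and right to about (275,75), and the tab at (355,110). I'll measure these more closely.

```bash
python3 - <<'E'
from m import *
st=arm.state();c=shot('wrist');p=c['pixels'];h=cv2.cvtColor(p,cv2.COLOR_BGR2HSV)
def W(u,v,z):return ray(c,u,v,z,st)[:2]
ang=lambda d:np.degrees(np.arctan2(d[1],d[0]))
# orange fork outline -> direction ; rails
h2=(h[...,0]<18)&(h[...,1]>150)&(h[...,2]>80)
o=(h2&(np.arange(560)[None]<345)&(np.arange(560)[None]>296));
for ce,k,m in comps(o,60):
    q=np.array([W(v,u,.065) for u,v in np.argwhere(m)]);d=np.linalg.svd(q-q.mean(0))[2][0];print('prong',q.mean(0).round(4),fin(ang(d)-90).round(1)+90)
w=(h[...,1]<60)&(h[...,2]>150);w[:,:294]=0;w[160:]=0;w[:,400:]=0
for ce,k,m in comps(w,40):
    q=np.array([W(v,u,.051) for u,v in np.argwhere(m)]);d=np.linalg.svd(q-q.mean(0))[2][0];print('rail',k,q.mean(0).round(4),fin(ang(d)-90).round(1)+90)
w=(h[...,1]<60)&(h[...,2]>120);w[:60]=0;w[135:]=0;w[:,:232]=0;w[:,300:]=0
for ce,k,m in comps(w,10):
    q=np.array([W(v,u,.086 if k<150 else .06) for u,v in np.argwhere(m)]);d=np.linalg.svd(q-q.mean(0))[2][0];print('knobwhite',ce,k,q.mean(0).round(4),ang(d).round(1)%180)
    if k>=150:
        hu=cv2.convexHull(max(cv2.findContours(m,0,1)[0],key=len));e=cv2.fitEllipse(hu);print(e,W(*e[0],.06))
cv2.imwrite('pics/k.png',cv2.resize(p[40:165,210:440],None,fx=3.4,fy=3.4,interpolation=2))
E
```

```text
prong [0.4244 0.2969] 59.3
rail 484 [0.3222 0.341 ] 91.8
rail 1778 [0.339  0.3226] 88.8
rail 1584 [0.3642 0.3256] 84.5
rail 600 [0.4024 0.318 ] 86.9
rail 52 [0.4102 0.3792] 2.700000000000003
rail 475 [0.4477 0.3186] 86.9
rail 390 [0.4644 0.3826] 1.5
knobwhite [284.92790698  87.7627907 ] 430 [0.4092 0.2525] 23.5
((282.0718994140625, 89.47854614257812), (21.649076461791992, 44.93441390991211), 158.16949462890625) [0.41107529 0.24944947]
knobwhite [261.875  73.25 ] 16 [0.3988 0.2285] 90.5
knobwhite [297.78571429  80.21428571] 28 [0.4026 0.2646] 3.7
knobwhite [295.38709677 122.11290323] 62 [0.443  0.2656] 75.3
```

View pics/k.png

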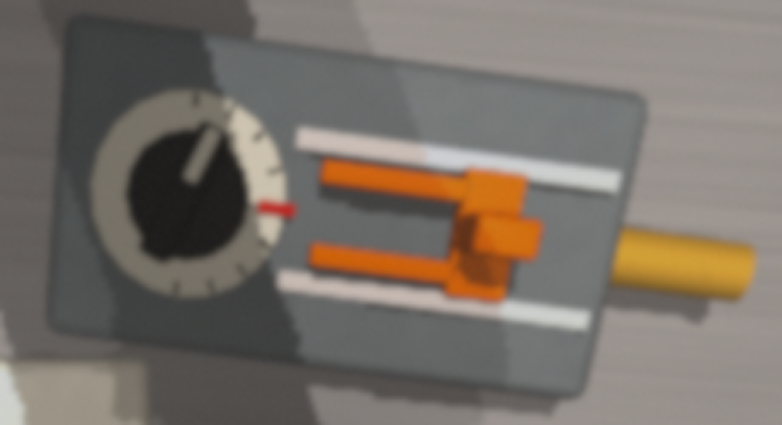

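The rails give the console's +y as 86.9 degrees. In the crop, the white line runs from (189,180) to (212,130) and the ring centre is at (188,193).

```bash
python3 - <<'E'
from m import *
st=arm.state();c=shot('wrist')
W=lambda u,v,z:ray(c,u/3.4+210,v/3.4+40,z,st)[:2]
a=W(189,180,.086);b=W(212,130,.086);d=b-a;print('line',a,b,np.degrees(np.arctan2(d[1],d[0])))
a=W(155,252,.084);b=W(216,127,.086);d=b-a;print('bar',a,b,(a+b)/2,np.hypot(*d),np.degrees(np.arctan2(d[1],d[0])))
for z in(.05,.055,.06):print('ring',W(188,193,z))
print('tab top',W(508,240,.092))
y=np.array([.0541,.9985]);m=np.array([.4250,.3183]);yc=m+(.2771-.3183)*y;print('console',yc,'knob',yc-.05*y,'tab',yc+.047*y)
E
```

```text
line [0.41720733 0.23286052] [0.40299043 0.23885971] 157.12144344484346
bar [0.43843759 0.22350663] [0.40209572 0.2399818 ] [0.42026665 0.23174421] 0.03990190899695346 155.6133884750644
ring [0.4199283  0.23087228]
ring [0.4200581  0.23113426]
ring [0.42018791 0.23139624]
tab top [0.4274826  0.32869047]
console [0.42277108 0.2771618 ] knob [0.42006608 0.2272368 ] tab [0.42531378 0.3240913 ]
```

```bash
python3 -m jog '[[-0.023,-0.007,0,-7],[-0.022,-0.007,0,-7],[-0.022,-0.007,0,-7],[-0.022,-0.006,0,-6.7],[0,0,0,0]]' 0.026
python3 -m jog '[[0,0,0,0],[0,0,0,0]]'
python3 - <<'E'
from m import *
s=arm.state();print(s['eef_pos'].round(4),tooly(s))
E
```

```text
time: 31.1
eef_pos: [0.4195, 0.2292, 0.2879]
ee_rot: [-0.0, 0.207, 0.978, -0.0]
ft_force: [1.5, 0.2, 0.3]
gripper_width: 0.308
grasp_force: 0.0
time: 31.3
eef_pos: [0.4216, 0.23, 0.2878]
ee_rot: [0.0, 0.204, 0.979, -0.0]
ft_force: [0.5, 0.6, 0.9]
gripper_width: 0.305
grasp_force: 0.0
[0.4216 0.23   0.2878] 66.4006935314788
```

```bash
python3 -m jog '[[-0.001,0,-0.05,0],[0,0,-0.05,0],[0,0,-0.05,0],[0,0,-0.04,0],[0,0,-0.02,0]]'
python3 -m jog '[[0,0,-0.012,0],[0,0,-0.004,0],[0,0,0,0],[0,0,0,0]]'
python3 -m jog '[[0,0,0,0],[0,0,0,0],[0,0,0,0],[0,0,0,0]]' 0.0 40
```

```text
time: 31.8
eef_pos: [0.4191, 0.2291, 0.0744]
ee_rot: [-0.001, 0.205, 0.979, -0.002]
ft_force: [0.2, 0.6, 0.3]
gripper_width: 0.306
grasp_force: 0.0
time: 32.2
eef_pos: [0.4204, 0.2306, 0.0629]
ee_rot: [0.001, 0.205, 0.979, 0.001]
ft_force: [-0.3, 0.5, -0.4]
gripper_width: 0.306
grasp_force: 0.0
time: 32.6
eef_pos: [0.4205, 0.2312, 0.063]
ee_rot: [0.001, 0.205, 0.979, 0.001]
ft_force: [-0.4, 3.4, 6.2]
gripper_width: 0.108
grasp_force: 41.6
```

```bash
python3 -m jog '[[0,0,0,-7],[0,0,0,-7],[0,0,0,-7],[0,0,0,-7],[0,0,0,-7]]'
python3 -m jog '[[0,0,0,-7],[0,0,0,-7],[0,0,0,-7],[0,0,0,-7],[0,0,0,-6.5]]'
python3 -m jog '[[0,0,0,0],[0,0,0,0]]'
python3 - <<'E'
from m import *
s=arm.state();print(s['eef_pos'].round(4),tooly(s),s['ft_force'].round(1),s['ft_torque'].round(2))
E
```

```text
time: 33.1
eef_pos: [0.4203, 0.2311, 0.063]
ee_rot: [0.0, 0.492, 0.871, 0.001]
ft_force: [-1.3, 1.7, 9.6]
gripper_width: 0.109
grasp_force: 42.0
time: 33.6
eef_pos: [0.4201, 0.2311, 0.063]
ee_rot: [-0.0, 0.728, 0.686, 0.001]
ft_force: [-3.5, 1.1, 11.9]
gripper_width: 0.109
grasp_force: 42.4
time: 33.8
eef_pos: [0.4201, 0.2311, 0.063]
ee_rot: [-0.0, 0.726, 0.688, 0.001]
ft_force: [-2.9, 1.1, 13.9]
gripper_width: 0.111
grasp_force: 42.7
[0.4201 0.2311 0.063 ] -3.1152991098129235 [-2.9  1.1 13.9] [ 0.18  0.8  -0.03]
```

```bash
python3 -m jog '[[0,0,0,0],[0,0,0,0],[0,0,0,0]]' 0.03
python3 -m jog '[[0,0,0.04,0],[0,0,0.05,0],[0,-0.02,0.05,0],[0,-0.02,0,0],[0,0,0,0]]'
python3 -m jog '[[0,0,0,0]]'
python3 - <<'E'
from m import *
st=arm.state();print(st['eef_pos'].round(4),tooly(st))
c=shot('wrist');p=c['pixels']
h=cv2.cvtColor(p,cv2.COLOR_BGR2HSV)
k=proj(c,(.4201,.2311,.086),st);t=proj(c,(.4268,.3283,.092),st);print(k,t)
o=(h[...,0]<18)&(h[...,1]>150)&(h[...,2]>80)
cv2.imwrite('pics/k2.png',p[20:280,150:430])
E
```

```text
time: 34.1
eef_pos: [0.4198, 0.2303, 0.0621]
ee_rot: [-0.0, 0.726, 0.688, 0.0]
ft_force: [0.1, -0.4, -0.8]
gripper_width: 0.352
grasp_force: 0.0
time: 34.6
eef_pos: [0.4201, 0.19, 0.1993]
ee_rot: [-0.0, 0.727, 0.687, 0.001]
ft_force: [0.1, -0.4, -0.3]
gripper_width: 0.352
grasp_force: 0.0
time: 34.7
eef_pos: [0.4195, 0.1917, 0.1981]
ee_rot: [-0.0, 0.726, 0.687, -0.0]
ft_force: [-0.0, 0.3, 0.5]
gripper_width: 0.35
grasp_force: 0.0
[0.4195 0.1917 0.1981] -3.160686348182467
[280.08461756 161.36726886] [281.70757038  21.03816069]
```

View pics/k2.png

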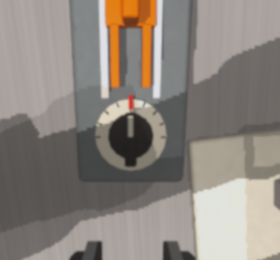

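The white line points straight at the red mark (131,100 in the crop). Next I'll grip the lock tab.

```bash
python3 -m jog '[[0.002,0.045,0,0],[0.002,0.046,0,0],[0.003,0.046,0,0],[0,0,0,0],[0,0,0,0]]' 0.034
python3 -m jog '[[0,0,-0.05,0],[0,0,-0.045,0],[0,0,-0.025,0],[0,0,-0.012,0],[0,0,0,0]]'
python3 -m jog '[[0,0,0,0],[0,0,0,0],[0,0,0,0],[0,0,0,0],[0,0,0,0]]' 0.0 50
```

```text
time: 35.25
eef_pos: [0.4261, 0.3295, 0.197]
ee_rot: [0.001, 0.725, 0.688, -0.001]
ft_force: [-0.5, -1.2, -0.4]
gripper_width: 0.398
grasp_force: 0.0
time: 35.75
eef_pos: [0.4265, 0.3276, 0.0654]
ee_rot: [0.0, 0.727, 0.687, -0.001]
ft_force: [-0.2, 1.5, 0.7]
gripper_width: 0.394
grasp_force: 0.0
time: 36.25
eef_pos: [0.426, 0.3291, 0.0678]
ee_rot: [-0.001, 0.726, 0.688, -0.0]
ft_force: [-10.9, -2.2, 10.9]
gripper_width: 0.124
grasp_force: 49.2
```

```bash
python3 -m jog '[[-0.001,-0.009,0,0],[-0.0005,-0.009,0,0],[-0.0005,-0.009,0,0],[-0.0005,-0.009,0,0],[-0.0005,-0.008,0,0]]'
python3 -m jog '[[0,-0.002,0,0],[0,-0.001,0,0],[0,0,0,0],[0,0,0,0]]'
```

```text
time: 36.75
eef_pos: [0.4235, 0.2853, 0.0678]
ee_rot: [-0.001, 0.726, 0.688, 0.001]
ft_force: [-6.7, 1.9, 6.1]
gripper_width: 0.133
grasp_force: 49.4
time: 37.15
eef_pos: [0.4234, 0.2839, 0.0678]
ee_rot: [-0.001, 0.726, 0.688, 0.001]
ft_force: [-7.1, 9.5, 2.1]
gripper_width: 0.124
grasp_force: 49.0
```

```bash
python3 -m jog '[[0,-0.001,0,0],[0,0,0,0],[0,0,0,0]]'
python3 -m jog '[[0,0.001,0,0],[0,0,0,0],[0,0,0,0],[0,0,0,0]]' 0.034
python3 -m jog '[[0,0,0.04,0],[0,0,0.05,0],[0,-0.03,0.05,0],[0,-0.04,0.02,0],[0,-0.04,0,0]]'
python3 -m jog '[[0,-0.03,0,0],[0,0,0,0],[0,0,0,0]]'
python3 mon.py
python3 - <<'E'
from m import *
st=arm.state();print(st['eef_pos'].round(4))
c=shot('wrist');p=c['pixels'];s=shot('side')
t=proj(c,(.4244,.2835,.092),st);k=proj(c,(.4201,.2311,.086),st);print(t,k)
h=cv2.cvtColor(p,cv2.COLOR_BGR2HSV)
for ce,n,m in comps((h[...,0]<18)&(h[...,1]>150)&(h[...,2]>80),80):print(ce,n)
a=cv2.resize(p[20:260,150:430],(467,400));b=cv2.resize(s['pixels'][120:360,170:380],(350,400))
cv2.imwrite('pics/fin.png',cv2.resize(np.hstack([a,b]),(800,392)))
for ce,n,_ in comps(copper(s),5):print('S',ce.round(1),n,ray(s,*ce,.024).round(4)[:2])
E
```

```text
time: 37.45
eef_pos: [0.4234, 0.2838, 0.0679]
ee_rot: [-0.001, 0.725, 0.688, 0.002]
ft_force: [-6.5, 16.3, -1.4]
gripper_width: 0.13
grasp_force: 48.8
time: 37.85
eef_pos: [0.424, 0.2815, 0.0667]
ee_rot: [0.0, 0.726, 0.687, 0.0]
ft_force: [-0.8, 0.1, -1.1]
gripper_width: 0.399
grasp_force: 0.0
time: 38.35
eef_pos: [0.4248, 0.1751, 0.2217]
ee_rot: [-0.0, 0.726, 0.688, 0.002]
ft_force: [1.3, -0.5, -0.6]
gripper_width: 0.399
grasp_force: 0.0
time: 38.65
eef_pos: [0.4238, 0.1458, 0.2194]
ee_rot: [-0.0, 0.727, 0.687, 0.0]
ft_force: [0.8, 0.1, -0.6]
gripper_width: 0.394
grasp_force: 0.0
bowl 216 [([275.0, 185.0], 125), ([286.0, 180.0], 29), ([292.0, 189.0], 62)]
bin 247 [([250.0, 181.0], 24), ([217.0, 179.0], 61), ([218.0, 188.0], 48), ([228.0, 187.0], 49), ([238.0, 187.0], 47)]
red [([298.07, 142.86], 14)]
[0.4238 0.1464 0.2193]
[272.79157503  28.11476366] [271.81961786 102.34856207]
[272.32703863  54.11630901] 2330
S [284.6  12.6] 1654 [ 0.9645 -1.3672]
S [224.2 184.2] 6 [ 0.7387 -0.1295]
S [238.5 207.9] 13 [ 0.6651 -0.0586]
S [229.7 224.5] 41 [0.6639 0.0024]
S [288.4 343. ] 538 [0.425  0.2512]
S [263.3 411.6] 171 [0.4291 0.387 ]
```

View pics/fin.png

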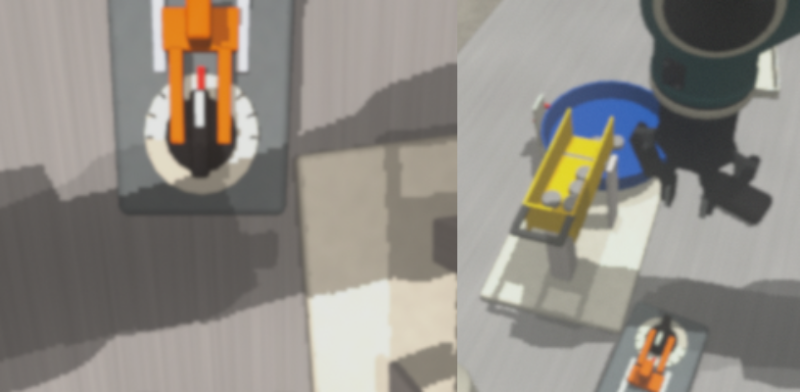

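The prongs sit either side of the bar with the white line on the red mark. The bin is level with four slugs, and four slugs are in the bowl. Last I'll check the tray.

```bash
python3 - <<'E'
from m import *
c=shot('top')
for ce,a,_ in comps(copper(c),5):print(ce.round(1),a,ray(c,*ce,.024).round(3)[:2])
p=c['pixels'];h=cv2.cvtColor(p,cv2.COLOR_BGR2HSV)
for ce,a,m in comps((h[...,2]<40)&(np.arange(560)[None]>255),60):print('dark',ce.round(0),a)
for ce,a,m in comps((abs(h[...,0].astype(int)-65)<15)&(h[...,1]>120),20):print('green',ce.round(0),a)
E
```

```text
[298.1 142.7] 15 [ 0.728 -0.083]
[256.5 172. ] 8 [0.641 0.04 ]
[429.1 234.7] 33 [ 0.454 -0.453]
[411.5 238.5] 32 [ 0.444 -0.402]
[397.3 242.3] 35 [ 0.434 -0.361]
[383.9 246.1] 35 [ 0.423 -0.322]
[127.5 246.5] 96 [0.43  0.406]
dark [551.  67.] 512
dark [289. 262.] 580
dark [276. 371.] 231
dark [280. 397.] 1651
green [124. 169.] 75
```

All four mounts are in the tray, and the mouse and bottle haven't moved, so I'm handing in.

```bash
python3 -c "
from workcell import arm
print(arm.hand_in())"
```

```text
the job is handed in; nothing more can be done
None
```

I handed the job in at about 39 s of robot time: four mounts are in the tray, four slugs in the bowl (right for the green band, though I didn't read the pointer itself) and four in the level bin, the knob is on its red mark with the lock fully home, and the mouse and wash bottle are undisturbed.

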